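# Change the reagent canister and prime the hand pump

## Task

Take the yellow-capped reagent canister out of the rack and stand it upright in the middle of the dock's round pad, turned so that its black-barred side squarely faces the reader window. Once it is standing there released, prime the line with three full strokes of the hand pump: push the red-handled lever all the way down and let it come all the way back up each time. Don't tip the canister over, leave it as it was docked, and leave everything else on the bench where it stands.

Things in the scene. Friction and masses are not known exactly. Their poses are not given: they have to be found in the camera images.
- canister: sealed white canister, 52 mm diameter, straight side 79 mm high, yellow cap 42 mm across, 95 mm tall in all, about 0.25 kg; three upright black bars on its own +x side, and a black pointer line on the cap towards them. Origin at the centre of its underside, z up. Starts in any rack lane, bars towards the rack's +x end (within 0.3 rad); fingers fit only before and behind it along the lane
- canister_mark (a point): middle of the black-barred side of the yellow-capped canister: on its surface, 26 mm from its axis along its +x, 45 mm above its underside
- canister_blue: sealed white plastic canister, upright, 52 mm diameter and 79 mm straight side, then a short shoulder and a blue cap 42 mm across, 95 mm tall in all; same bars and pointer; origin at the centre of its underside, z up; stays in the rack
- canister_green: sealed white plastic canister, upright, 52 mm diameter and 79 mm straight side, then a short shoulder and a green cap 42 mm across, 95 mm tall in all; same bars and pointer; origin at the centre of its underside, z up; stays in the rack
- rack: fixed rack: grey floor plate 120 (x) x 218 (y) x 8 mm, four white dividers (90 mm long in x, 5 mm thick, tops 100 mm above the bench) make three lanes along x, 66 mm clear, centred at y = -71, 0, +71 mm, open at both ends; one canister on the floor plate near x = 0 of each lane. Origin at the centre of its underside
- dock: fixed reader dock: grey base plate 130 (x) x 150 (y -55 to +95) x 10 mm; a channel along x, 66 mm clear, between the yellow reader block (80 mm long, y +33 to +88, top 100 mm above the bench) and an aluminium guide wall (80 mm long, y -33 to -41, top 98 mm); open at both x ends, so fingers fit only along x. Origin on the bench under the pad centre
- dock_pad (a point): centre of the round silver pad (53 mm across, black rim) on top of the dock's base plate, 10 mm above the bench, mid-way between reader and guide wall
- reader_window (a point): centre of the black reader window with a red line, on the reader block's channel face, 33 mm from the pad centre along the dock's +y, 55 mm above the bench; it looks along the dock's -y
- pump: fixed hand pump: grey base plate 210 (x) x 110 (y) x 14 mm, steel cylinder in its middle (54 mm across, top 104 mm above the bench), two yellow posts at x = +60 mm up to 166 mm that carry the lever. Origin at the centre of its underside; the lever reaches out to its -x
- pump_hinge (a point): lever's hinge axis, at pump x = +60 mm, 150 mm above the bench; the axis runs along the pump's y
- lever_grip (a point): centre of the red round cross bar (26 mm diameter, 90 mm long, along the pump's y) at the end of the lever, 170 mm from the hinge axis; 216 mm above the bench when up (lever 0.40 rad above level), 92 mm when fully down. Moves with the lever; it can be pushed down from above
- pump_lever (a joint): angle of the sprung lever: 0 at its upper stop, grows as it is pushed down, 0.75 rad at its lower stop; the spring brings it back up (pushing takes about 6 to 13 N at the red bar)
- beaker: loose open glass beaker, 68 mm across, 85 mm tall, bystander; origin under its centre
- reagent_bottle: loose amber bottle with blue cap, 68 mm across, 140 mm tall, bystander; origin under its centre
- sample_jar: loose jar with red cap, 60 mm across, 70 mm tall, bystander; origin under its centre
- spatula: loose spatula about 190 mm long lying along its x, bystander
- dish: loose white bowl, 90 mm across, 30 mm tall, bystander; origin under its centre

How it is judged:
On the way, in this order (a step that is already met when the one before it is completed fails the run):
1. the yellow-capped canister stands released on the dock pad, marked side facing the reader window (horizontal distance between canister and dock_pad below 0.014 m and z of canister in the frame of dock below 0.015 m and angle between canister's own z axis and vertical below 0.08 rad and angle between the x axis of canister and the y axis of dock, either way round below 0.26 rad and y of canister_mark in the frame of dock above 0.008 m and linear speed of canister below 0.02 m/s and contact force between canister and the fingers below 0.1 N), for 0.3 s.
2. first stroke: the lever is pushed down to its lower stop with the canister docked (value of joint pump_lever above 0.67 rad and horizontal distance between canister and dock_pad below 0.014 m and z of canister in the frame of dock below 0.015 m and angle between canister's own z axis and vertical below 0.08 rad and angle between the x axis of canister and the y axis of dock, either way round below 0.26 rad and y of canister_mark in the frame of dock above 0.008 m), for 0.05 s.
3. first stroke: the lever is back up at its upper stop (value of joint pump_lever below 0.08 rad), for 0.05 s.
4. second stroke: the lever is pushed down to its lower stop with the canister docked (all of step 2), for 0.05 s.
5. second stroke: the lever is back up at its upper stop (value of joint pump_lever below 0.08 rad), for 0.05 s.
6. third stroke: the lever is pushed down to its lower stop with the canister docked (all of step 4), for 0.05 s.
7. third stroke: the lever is back up at its upper stop (value of joint pump_lever below 0.08 rad), for 0.05 s.
At the end, for the whole second after the job is handed in: canister released, upright and still on the pad within 14 mm of its centre, marked side within 15 degrees of squarely facing the reader; three full strokes (past 0.67 rad, back under 0.08) made after docking, lever up; other loose things within 40 mm of their starts (all of step 1 and value of joint pump_lever below 0.08 rad and distance of each of canister_blue, canister_green, beaker, reagent_bottle, sample_jar, spatula, dish from where it was at the start of the episode below 0.04 m); the robot touches nothing.
It fails at once if the yellow-capped canister is tipped over (angle between canister's own z axis and vertical above 0.6 rad).
It fails at once if another canister or loose thing on the bench is shifted by more than 40 mm (distance of any of canister_blue, canister_green, beaker, reagent_bottle, sample_jar, spatula, dish from where it was at the start of the episode above 0.04 m).
It also fails if it takes over 72 s, if anything falls off the work surface, if the arm or the gripper's body presses on something with over 40 N, if the wrist force passes 120 N, or if a joint passes its speed limit or range.

## Robot

A 6-joint arm with a two-finger parallel gripper is mounted at the origin on the work surface. World frame = base frame: x ahead of the robot, y to its left, z up, the work surface at z = 0. Lengths are in m, angles in rad, forces in N, time in s.
With the tool pointing down it reaches from about 0.25 to 0.85 m from the base axis. Payload 12.5 kg.
Tool frame: the origin (TCP) lies midway between the tips of the shut fingers; the grasp point (between the pads) lies robot.tcp_to_grasp behind it (robot.tcp_to_grasp is the distance from the TCP to the grasp point, in m); z points along the fingers, y is the line along which they close (so a half turn about z gives the same grasp; the last joint's range is limited). The gripper opens to 93 mm and grips with 3 to 60 N. Pads are 15 mm wide; open, the fingers measure 128 mm over their backs; the gripper's body (75 mm by 188 mm) begins 65 mm behind the grasp point.
Start: joints at [-1.212, 0.351, 1.652, -0, 1.139, -0.085], TCP at [0.236, -0.497, 0.219] pointing down, gripper open.
Joint ranges: [-2.75, 2.75], [-0.79, 2.1], [0.01, 2.65], [-1.57, 4.71], [0.07, 3.14], [-2.87, 2.87]. Speed limits (rad/s): [2.22, 2.22, 2.79, 3.14, 3.14, 3.14].

## Interface

Orientations are given as a rotation vector (axis times angle).
In Python, from station import robot gives the robot as it stands.
- The arm moves only by the tool send_rows, never from a script. Its argument "motion" is a list of rows, each a list of 4 numbers: the shift along the tool's x, y, z scaled (see below), then the turn about the tool's z scaled (see below). In form: [[x, y, z, yaw], ...]. A call has 1 to 5 rows; each row shifts and turns the commanded pose from where the row before left it, along the tool's axes as they then stand; what a row does not reach is not made up. The controller multiplies each number of a shift by 0.05 m and each number of a turn by pi/4 rad. A row lasts 1/10 s, in which the tool goes at most 50 mm and 8.59 degrees, less where a joint would pass 70% of its speed; a pose out of reach is approached as far as the arm can. A call with a number of a shift or a turn outside -1 to 1 is refused whole. A call with a gripper value outside its range is refused whole. "gripper" is the opening, from -1 (shut) to 1 (fully open), set as the call begins (left out, the last holds). The fingers move at their own pace and stop on an object; "newtons" is the grip in N (left out, the last holds). Time passes only in rows, so rows that do not move let the fingers close. It gives the time, the measured TCP pose, the force, the opening and the grip force at its end, in the units of the state.
- robot.get_state(): the state, without advancing time (a new reading comes with each control period).
- robot.read_camera(name): name is "scene" or "top"; returns a dict with "image" (384x512x3 uint8, red, green, blue), "depth" (384x512 float32, m along the optical axis (not along the pixel's ray), 0 where there is no reading), "camera_matrix" (3x3 intrinsics, pixels), "position" and "attitude" of the camera in the world. Camera axes: x right, y up, looking along -z (the intrinsics and any distortion apply to the point x, -y, -z); pixel columns grow to the right and rows downward; lengths in m; the calibration is good to about 2 mm. A picture is of the moment at which its call begins.
- robot.finish_job(): hands the job in; it is judged then, once.
The state is a dict: "t": time; "q": joint angles; "joint_vel": joint speeds; "joint_torque": joint torques, N m; "tcp_pos": TCP position; "orientation": TCP orientation; "ft_force": force on the tool from outside, world axes, zero at the start; "torque": the same for the moment, N m; "opening": opening from 0.0 (shut) to 1.0 (fully open); "gripper_force": force on a finger pad.
Only numpy, scipy, OpenCV 4.12 (cv2) and the standard library are available. Lean on these libraries where they do the work, as an engineer would, in place of code of your own. Each camera call takes 0.05 s, during which the arm holds its last target. There are 200 camera calls.

## Working session

There is one attempt and no reset: what is moved stays moved. The work goes in short steps, Python scripts to look and compute and a tool call to move; the robot and the scene stay as the last step left them, time stands still between calls to the robot, and variables do not carry over. Pictures are saved under pics/ and viewed, at most 10 in all, crops included, and the job is handed in when it is done.

Besides the shell and the picture viewer there is one more tool, called after "Request:" as name(argument=value, ...), one argument or row to a line, values as JSON. send_rows: Moves the arm, as the interface text tells. Shifts and turns lie within -1 to 1; 1 stands for 0.05 m of shift or pi/4 rad of turn. Its arguments: {"type":"object","properties":{"motion":{"type":"array","items":{"type":"array","items":{"type":"number"}}},"gripper":{"type":"number"},"newtons":{"type":"number"}},"required":["motion"]}

```bash
mkdir -p pics; python3 - <<'E'
from station import robot
import cv2,numpy as np
s=robot.get_state();print(s, robot.tcp_to_grasp)
for n in("scene","top"):
    c=robot.read_camera(n);np.savez(n+"0.npz",**c)
    cv2.imwrite(f"pics/{n}0.png",c["image"][:,:,::-1]);print(n,c["camera_matrix"],c["position"],c["attitude"],c.keys(),(c["depth"]>0).mean())
E
```

```text
{'t': 0.0, 'q': array([-1.21159852e+00,  3.51250509e-01,  1.65236764e+00, -4.10843762e-05,
        1.13909738e+00, -8.46354791e-02]), 'joint_vel': array([ 1.16418065e-03,  6.18640205e-04,  4.59412300e-04, -3.07822750e-04,
       -5.73084406e-05, -1.28953936e-04]), 'joint_torque': array([ 4.54964684e-04, -4.97329938e+01, -2.85252911e+01,  6.99555804e-02,
        2.57851789e-02, -1.08305267e-04]), 'tcp_pos': array([ 0.23605633, -0.49641471,  0.21811506]), 'orientation': array([-3.06346658e+00, -6.91246169e-01,  2.99320713e-04]), 'ft_force': array([-0.46940806, -0.00498691,  0.53327672]), 'torque': array([ 0.02086   , -0.02376887, -0.00169941]), 'gripper_force': 0.0, 'opening': 0.9979538463796039} 0.0188
scene [[485.81935697   0.         256.50155451]
 [  0.         485.81935697 192.02962385]
 [  0.           0.           1.        ]] [ 1.3264557  -0.05909169  1.42376424] [0.45075334 0.42839003 1.52789325] dict_keys(['image', 'depth', 'camera_matrix', 'position', 'attitude']) 0.995880126953125
top [[399.15717909   0.         254.44066456]
 [  0.         399.15717909 194.52137565]
 [  0.           0.           1.        ]] [ 0.44425903 -0.03798382  1.29060918] [ 0.0607948  -0.04778458 -1.5783942 ] dict_keys(['image', 'depth', 'camera_matrix', 'position', 'attitude']) 0.9958953857421875
```

View pics/scene0.png

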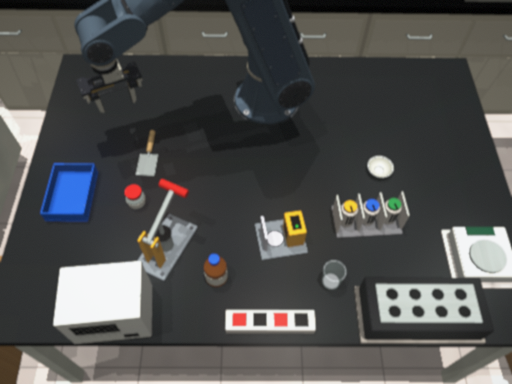

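View pics/top0.png

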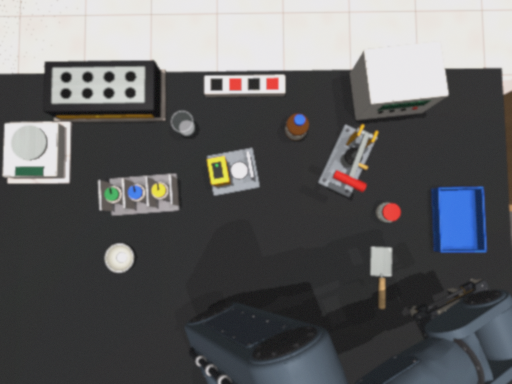

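The scene view shows the yellow cap at about (350,207), the pad at (275,239) and the red bar at (173,187). In the top view they are at (159,190), (239,171) and (350,181).

```bash
cat > h.py <<'E'
import numpy as np,cv2
from scipy.spatial.transform import Rotation as R
def load(f): return dict(np.load(f))
def rays(c,uv):
    uv=np.atleast_2d(np.float64(uv));K=c["camera_matrix"]
    d=np.c_[(uv[:,0]-K[0,2])/K[0,0],-(uv[:,1]-K[1,2])/K[1,1],-np.ones(len(uv))]
    return d@R.from_rotvec(c["attitude"]).as_matrix().T
def plane(c,uv,z):
    d=rays(c,uv);return c["position"]+d*((z-c["position"][2])/d[:,2])[:,None]
def cloud(c):
    v,u=np.mgrid[:384,:512];d=rays(c,np.c_[u.ravel(),v.ravel()])
    return (c["position"]+d*c["depth"].reshape(-1,1)).reshape(384,512,3)
def tri(c1,u1,c2,u2):
    d1,d2=rays(c1,u1)[0],rays(c2,u2)[0];p1,p2=c1["position"],c2["position"]
    s=np.linalg.lstsq(np.c_[d1,-d2],p2-p1,rcond=None)[0]
    a,b=p1+s[0]*d1,p2+s[1]*d2;return (a+b)/2,np.linalg.norm(a-b)
def hsv(c): return cv2.cvtColor(c["image"],cv2.COLOR_RGB2HSV)
def blob(m,box):
    x0,y0,x1,y1=box;k=np.zeros_like(m);k[y0:y1,x0:x1]=m[y0:y1,x0:x1]
    n,l,s,ce=cv2.connectedComponentsWithStats(k.astype(np.uint8))
    i=1+np.argmax(s[1:,4]);return l==i,ce[i],s[i,4]
E
python3 - <<'E'
from h import *
T,S=load("top0.npz"),load("scene0.npz")
PT,PS=cloud(T),cloud(S)
HT,HS=hsv(T),hsv(S)
def col(H,lo,hi,s=110,v=80): return (H[...,0]>=lo)&(H[...,0]<=hi)&(H[...,1]>s)&(H[...,2]>v)
def rep(name,lo,hi,bt,bs):
    a,ca,na=blob(col(HT,lo,hi),bt);b,cb,nb=blob(col(HS,lo,hi),bs)
    print(name,ca.round(1),na,cb.round(1),nb,"tri",*tri(T,ca,S,cb),"dT",np.median(PT[a],0).round(4),"dS",np.median(PS[b],0).round(4))
    return a,b
rep("yellowcap",18,35,(145,178,175,205),(335,195,362,220))
rep("blue",100,125,(125,180,147,203),(360,195,385,220))
rep("green",45,90,(100,180,124,203),(382,195,405,218))
rep("redbar",0,8,(325,165,372,195),(150,175,195,198))
blk=rep("reader",18,35,(200,150,232,192),(280,205,310,250))
# top-face of the things at ~0.1 m: reader, dividers
def rect(P,m,n):
    p=P[m][:,:2].astype(np.float32);r=cv2.minAreaRect(p);print(n,len(p),np.round(r[0],4),np.round(r[1],4),r[2])
for n,P,bx in(("T",PT,(200,140,265,200)),("S",PS,(250,200,315,262))):
    k=np.zeros((384,512),bool);k[bx[1]:bx[3],bx[0]:bx[2]]=1
    rect(P,k&(P[...,2]>.093)&(P[...,2]<.106),n+" dock tops")
    rect(P,k&(P[...,2]>.005)&(P[...,2]<.015),n+" dock plate")
for n,P,bx in(("T",PT,(90,165,190,220)),("S",PS,(325,180,412,240))):
    k=np.zeros((384,512),bool);k[bx[1]:bx[3],bx[0]:bx[2]]=1
    rect(P,k&(P[...,2]>.08)&(P[...,2]<.106),n+" rack tops")
    rect(P,k&(P[...,2]>.004)&(P[...,2]<.106),n+" rack all")
for n,P,bx in(("T",PT,(305,110,385,200)),("S",PS,(130,180,210,285))):
    k=np.zeros((384,512),bool);k[bx[1]:bx[3],bx[0]:bx[2]]=1
    rect(P,k&(P[...,2]>.009)&(P[...,2]<.019),n+" pump plate")
# pad: bright low-saturation on plate
for n,H,P,c,bx in(("T",HT,PT,T,(228,158,255,185)),("S",HS,PS,S,(263,228,288,250))):
    m,ce,na=blob((H[...,1]<60)&(H[...,2]>190),bx);print("pad",n,ce,na,plane(c,ce,.01),np.median(P[m],0))
def crop(c,b,f):
    x0,y0,x1,y1=b;return cv2.resize(c["image"][y0:y1,x0:x1,::-1],None,fx=f,fy=f,interpolation=cv2.INTER_CUBIC)
a=crop(T,(90,135,266,225),4.5);b=crop(S,(245,180,421,270),4.5)
v=np.vstack([a,b])[:, :800];cv2.imwrite("pics/crop1.png",cv2.resize(v,None,fx=.74,fy=.74))
E
```

```text
yellowcap [158.  189.8] 156 [350.1 205.3] 143 tri [0.5433043  0.25883982 0.10188065] 0.0024370967860097717 dT [0.5427 0.2595 0.1042] dS [0.5432 0.2613 0.1004]
blue [134.4 191.8] 145 [372.1 204. ] 132 tri [0.53789921 0.32963096 0.10178349] 0.0024362689462176395 dT [0.537  0.33   0.1045] dS [0.5384 0.3304 0.1006]
green [111.  193.8] 122 [394. 203.] 112 tri [0.5325962  0.40088227 0.09939324] 0.0020901143364845526 dT [0.5317 0.3995 0.1047] dS [0.534  0.4    0.1014]
redbar [350.5 181.1] 317 [173.  187.3] 306 tri [ 0.55275818 -0.28775897  0.21568383] 0.0022725446036852234 dT [ 0.5519 -0.287   0.2276] dS [ 0.5569 -0.2906  0.2233]
reader [217.9 171.3] 442 [294.7 227.7] 579 tri [0.60259982 0.0837533  0.06050766] 0.0018517138445711047 dT [0.5979 0.08   0.1001] dS [0.6254 0.08   0.0948]
T dock tops 541 [0.6083 0.0449] [0.0799 0.1287] 9.881851196289062
T dock plate 1279 [0.6156 0.0447] [0.2084 0.1926] 89.52220153808594
S dock tops 447 [0.6124 0.044 ] [0.0829 0.1294] 9.659600257873535
S dock plate 889 [0.5819 0.0463] [0.2107 0.2228] 89.83065795898438
T rack tops 1027 [0.5376 0.3295] [0.0894 0.2194] 3.6553335189819336
T rack all 3073 [0.5451 0.3452] [0.3242 0.1756] 89.53731536865234
S rack tops 917 [0.5422 0.3287] [0.0939 0.2214] 3.2773423194885254
S rack all 2520 [0.4983 0.3472] [0.2324 0.3132] 0.22401201725006104
T pump plate 1204 [ 0.6615 -0.3244] [0.2148 0.2698] 83.97955322265625
S pump plate 1084 [ 0.6319 -0.3237] [0.3246 0.2346] 8.646055221557617
pad T [238.74257426 169.82178218] 202 [[0.61329539 0.02234133 0.01      ]] [0.61260939 0.02145839 0.0115586 ]
pad S [273.34101382 237.2764977 ] 217 [[0.61153081 0.0169008  0.01      ]] [0.61697546 0.01831361 0.0092876 ]
```

View pics/crop1.png

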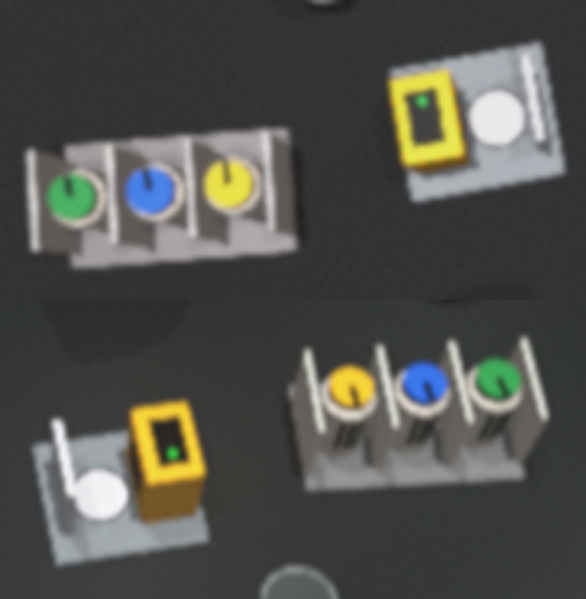

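```bash
python3 - <<'E'
from h import *
T,S=load("top0.npz"),load("scene0.npz");PT,PS=cloud(T),cloud(S)
# pointer on cap: dark pixels inside cap disc
for n,c,ce in(("T",T,(158,189.8)),("S",S,(350.1,205.3))):
    g=cv2.cvtColor(c["image"],cv2.COLOR_RGB2GRAY).astype(float);v,u=np.mgrid[:384,:512]
    P=plane(c,np.c_[u.ravel(),v.ravel()],.103).reshape(384,512,3)[...,:2]
    ctr=np.array([.5438,.2585]);m=np.linalg.norm(P-ctr,axis=2)<.018
    med=np.median(g[m]);w=np.clip(med-15-g,0,None)*m;p=(P*w[...,None]).sum((0,1))/w.sum()
    d=p-ctr;print(n,"pointer centroid",d,np.degrees(np.arctan2(d[1],d[0])),(w>0).sum())
    cap,cc,_=blob((hsv(c)[...,1]>110)&(hsv(c)[...,0]>17)&(hsv(c)[...,0]<36),(int(ce[0])-14,int(ce[1])-14,int(ce[0])+15,int(ce[1])+15))
    k=cv2.morphologyEx(cap.astype(np.uint8),cv2.MORPH_CLOSE,np.ones((7,7)));(e,r)=cv2.minEnclosingCircle(np.argwhere(k)[:,::-1].astype(np.float32))
    print(" cap circle",e,r,plane(c,e,.103))
# bars in scene
# red bar axis, two views
for n,c in(("T",T),("S",S)):
    H=hsv(c);bx=(325,165,372,195) if n=="T" else (150,175,195,198)
    m,ce,_=blob(((H[...,0]<9)|(H[...,0]>172))&(H[...,1]>110)&(H[...,2]>80),bx)
    p=plane(c,np.argwhere(m)[:,::-1],.216)[:,:2].astype(np.float32);r=cv2.minAreaRect(p);print(n,"bar",r)
for n,P,bx in(("T",PT,(315,118,385,200)),("S",PS,(138,212,200,280))):
    k=np.zeros((384,512),bool);k[bx[1]:bx[3],bx[0]:bx[2]]=1
    c=T if n=="T" else S; g=cv2.cvtColor(c["image"],cv2.COLOR_RGB2GRAY)
    k&=(P[...,2]>.008)&(P[...,2]<.02)&(g>70);p=P[k][:,:2].astype(np.float32);print(n,"plate",len(p),cv2.minAreaRect(p))
from station import robot
s=robot.get_state();print(R.from_rotvec(s["orientation"]).as_matrix().round(3))
E
```

```text
T pointer centroid [0.00863575 0.00266491] 17.149714491763554 23
 cap circle (158.0, 189.5) 7.159010887145996 [[0.54396683 0.25987942 0.103     ]]
S pointer centroid [0.00981947 0.00084652] 4.927207494032478 21
 cap circle (350.30767822265625, 205.0) 6.9848551750183105 [[0.54317836 0.25819896 0.103     ]]
T bar ((0.5543949604034424, -0.2876233160495758), (0.09235447645187378, 0.029236117377877235), 62.556541442871094)
S bar ((0.5535708069801331, -0.28699782490730286), (0.1010066419839859, 0.0335896834731102), 62.859867095947266)
T plate 1243 ((0.655213475227356, -0.3328344225883484), (0.11193334311246872, 0.2430264949798584), 63.80705261230469)
S plate 1156 ((0.6447741985321045, -0.326585054397583), (0.11099473387002945, 0.210061714053154), 64.74346923828125)
[[ 0.903  0.429 -0.   ]
 [ 0.429 -0.903  0.001]
 [ 0.    -0.001 -1.   ]]
```

Request:
send_rows(
  motion=[
    [0,0,-0.2,-0.189],
    [0,0,-0.2,-0.189],
    [0,0,-0.2,-0.189],
    [0,0,-0.2,-0.189],
  ],
  gripper=1,
)

```text
t: 0.5
tcp_pos: [0.2361, -0.4965, 0.2587]
orientation: [-2.723, -1.566, -0.0]
ft_force: [0.4, 0.3, 0.2]
opening: 1.0
gripper_force: 0.0
```

Request:
send_rows(
  motion=[
    [0,0,-0.2,-0.189],
    [0,0,-0.2,-0.189],
    [0,0,-0.2,-0.189],
    [0,0,-0.2,-0.189],
  ],
)

```text
t: 0.9
tcp_pos: [0.2361, -0.4965, 0.2987]
orientation: [-2.146, -2.294, -0.0]
ft_force: [-0.0, 1.2, -0.2]
opening: 0.999
gripper_force: 0.0
```

Request:
send_rows(
  motion=[
    [0.7,0.34,0,0],
    [0.7,0.34,0,0],
    [0.7,0.34,0,0],
    [0.7,0.34,0,0],
    [0.7,0.34,0,0],
  ],
)

```text
t: 1.4
tcp_pos: [0.3106, -0.3153, 0.2984]
orientation: [-2.153, -2.287, -0.0]
ft_force: [1.0, 0.1, -0.2]
opening: 1.0
gripper_force: 0.0
```

Request:
send_rows(
  motion=[
    [0.7,0.34,0,0],
    [0.7,0.34,0,0],
    [0.7,0.34,0,0],
    [0.7,0.34,0,0],
    [0.7,0.34,0,0],
  ],
)

```text
t: 1.9
tcp_pos: [0.3849, -0.1355, 0.2986]
orientation: [-2.153, -2.287, 0.0]
ft_force: [0.6, 0.1, -0.4]
opening: 0.999
gripper_force: 0.0
```

Request:
send_rows(
  motion=[
    [0.7,0.34,0,0],
    [0.7,0.34,0,0],
    [0.7,0.34,0,0],
    [0.7,0.34,0,0],
    [0.7,0.34,0,0],
  ],
)

```text
t: 2.4
tcp_pos: [0.4591, 0.0444, 0.2985]
orientation: [-2.153, -2.288, 0.0]
ft_force: [1.7, -0.3, 0.3]
opening: 0.999
gripper_force: 0.0
```

Request:
send_rows(
  motion=[
    [0.7,0.34,0,0],
    [0.7,0.34,0,0],
    [0.7,0.34,0,0],
    [0.3,0.2,0,0],
    [0,0,0,0],
  ],
)

```text
t: 2.9
tcp_pos: [0.5128, 0.1679, 0.2979]
orientation: [-2.15, -2.29, 0.001]
ft_force: [-0.3, -0.0, -0.5]
opening: 1.0
gripper_force: 0.0
```

```bash
cat > go.py <<'E'
import sys
from h import *
from station import robot
# usage: go.py x y z yaw(deg of tool y)  -> tool-axis units left to go (turn first, then shift in turned axes)
s=robot.get_state();M=R.from_rotvec(s["orientation"]).as_matrix();yaw=np.degrees(np.arctan2(M[1,1],M[0,1]))
print("t",round(s["t"],2),"tcp",s["tcp_pos"].round(4),"yaw",yaw.round(2),"q",s["q"].round(2),"f",s["ft_force"].round(2),"open",round(s["opening"],3),"grip",s["gripper_force"])
if len(sys.argv)>4:
    x,y,z,w=map(float,sys.argv[1:5]);a=np.radians(w);d=np.array([x,y,z])-s["tcp_pos"]
    print("turn units",round(-(w-yaw)/45,3),"shift units after turn",(np.array([np.dot(d,[-np.sin(a),np.cos(a),0])*-0+np.dot(d,[-np.sin(a),np.cos(a),0]),np.dot(d,[np.cos(a),np.sin(a),0]),-d[2]])/.05).round(3))
E
sed -i 's/np.dot(d,\[-np.sin(a),np.cos(a),0\])\*-0+//' go.py
python3 go.py .5436 .259 .041 3.5
```

```text
t 2.9 tcp [0.5128 0.1679 0.2979] yaw 3.6 q [0.23 0.26 1.57 0.   1.31 0.17] f [-0.26 -0.01 -0.47] open 1.0 grip 0.0
turn units 0.002 shift units after turn [1.782 0.725 5.137]
```

Request:
send_rows(
  motion=[
    [0.6,0.24,0,0],
    [0.6,0.24,0,0],
    [0.58,0.245,0,0],
    [0,0,0.5,0],
    [0,0,0.5,0],
  ],
)

```text
t: 3.4
tcp_pos: [0.5433, 0.2569, 0.248]
orientation: [2.152, 2.288, 0.0]
ft_force: [-0.5, 0.3, -0.3]
opening: 1.002
gripper_force: 0.0
```

Request:
send_rows(
  motion=[
    [0,0,0.5,0],
    [0,0,0.5,0],
    [0,0,0.5,0],
    [0,0,0.5,0],
    [0,0,0,0],
  ],
)

```text
t: 3.9
tcp_pos: [0.5416, 0.2555, 0.1457]
orientation: [-2.152, -2.285, 0.008]
ft_force: [-0.4, 0.0, 0.4]
opening: 0.998
gripper_force: 0.0
```

```bash
python3 go.py .5436 .259 .041 3.5; python3 - <<'E'
from station import robot;import cv2
c=robot.read_camera("scene")["image"];cv2.imwrite("pics/s2.png",cv2.resize(c[150:270,300:440,::-1],None,fx=4,fy=4))
E
```

```text
t 3.9 tcp [0.5416 0.2555 0.1457] yaw 3.43 q [ 0.36  0.52  1.58 -0.    1.04  0.3 ] f [-0.36  0.02  0.41] open 0.998 grip 0.0
turn units -0.002 shift units after turn [0.067 0.044 2.095]
```

View pics/s2.png

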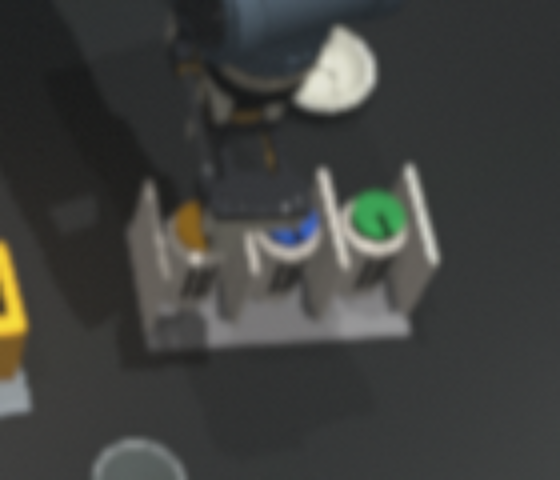

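The finger hides half the yellow cap at about (190,225), and the lane is clear. I'll correct the 3 mm offset and descend slowly.

Request:
send_rows(
  motion=[
    [0.067,0.044,0,0],
    [0,0,0.4,0],
    [0,0,0.4,0],
    [0,0,0.4,0],
    [0,0,0.4,0],
  ],
)

```text
t: 4.45
tcp_pos: [0.5464, 0.2611, 0.0697]
orientation: [2.152, 2.287, 0.004]
ft_force: [-0.1, 0.8, 0.1]
opening: 1.004
gripper_force: 0.0
```

Request:
send_rows(
  motion=[
    [0,0,0.4,0],
    [0,0,0.1,0],
    [0,0,0,0],
  ],
)

```text
t: 4.75
tcp_pos: [0.5458, 0.2609, 0.0443]
orientation: [2.153, 2.287, 0.001]
ft_force: [-0.1, -0.2, 0.9]
opening: 1.006
gripper_force: 0.0
```

Request:
send_rows(
  motion=[
    [0,0,0,0],
    [0,0,0,0],
    [0,0,0,0],
    [0,0,0,0],
    [0,0,0,0],
  ],
  gripper=-1,
  newtons=20,
)

```text
t: 5.25
tcp_pos: [0.5455, 0.2608, 0.0439]
orientation: [2.153, 2.288, 0.0]
ft_force: [-0.3, -0.1, 0.0]
opening: 0.622
gripper_force: 0.0
```

```bash
python3 go.py .5436 .259 .041 3.5
```

```text
t 5.25 tcp [0.5455 0.2608 0.0439] yaw 3.47 q [0.37 0.67 1.63 0.   0.85 0.31] f [-0.28 -0.11  0.04] open 0.622 grip 0.0
turn units -0.001 shift units after turn [-0.033 -0.039  0.058]
```

Request:
send_rows(
  motion=[
    [0,0,0,0],
    [0,0,0,0],
    [0,0,0,0],
    [0,0,0,0],
  ],
)

```text
t: 5.65
tcp_pos: [0.5453, 0.2608, 0.0437]
orientation: [-2.153, -2.288, 0.0]
ft_force: [-1.5, 0.5, 2.6]
opening: 0.557
gripper_force: 20.0
```

Request:
send_rows(
  motion=[
    [0,0,-0.1,0],
    [0,0,-0.2,0],
    [0,0,-0.4,0],
    [0,0,-0.4,0],
    [0,0,-0.4,0],
  ],
)

```text
t: 6.15
tcp_pos: [0.5454, 0.2607, 0.12]
orientation: [2.153, 2.288, 0.0]
ft_force: [0.5, 0.4, -2.2]
opening: 0.556
gripper_force: 20.0
```

Request:
send_rows(
  motion=[
    [0,0,-0.4,0],
    [0,0,-0.4,0],
    [0,0,-0.4,0],
    [0,0,0,0],
  ],
)

```text
t: 6.55
tcp_pos: [0.5466, 0.2612, 0.1817]
orientation: [2.152, 2.286, 0.007]
ft_force: [0.5, -0.3, -2.2]
opening: 0.552
gripper_force: 20.0
```

```bash
python3 go.py .45 .12 .19 96.3
```

```text
t 6.55 tcp [0.5466 0.2612 0.1817] yaw 3.47 q [0.37 0.49 1.54 0.   1.11 0.31] f [ 0.52 -0.35 -2.23] open 0.552 grip 19.997791321075056
turn units -2.063 shift units after turn [ 2.23  -2.595 -0.165]
```

Request:
send_rows(
  motion=[
    [-0.3,-0.25,0,0],
    [-0.6,-0.45,0,0],
    [-0.6,-0.45,0,0],
    [-0.6,-0.45,0,0],
    [-0.6,-0.5,0,0],
  ],
)

```text
t: 7.05
tcp_pos: [0.4474, 0.1185, 0.1779]
orientation: [-2.153, -2.288, 0.001]
ft_force: [-0.3, -0.3, -2.2]
opening: 0.554
gripper_force: 20.0
```

Request:
send_rows(
  motion=[
    [0,0,0.2,-0.1875],
    [0,0,0.2,-0.1875],
    [0,0,0.2,-0.1875],
    [0,0,0.2,-0.1875],
    [0,0,0.2,-0.1875],
  ],
)

```text
t: 7.55
tcp_pos: [0.4483, 0.1195, 0.1277]
orientation: [-1.177, -2.912, 0.001]
ft_force: [0.6, -0.6, -1.9]
opening: 0.551
gripper_force: 20.0
```

Request:
send_rows(
  motion=[
    [0,0,0.2,-0.1875],
    [0,0,0.2,-0.1875],
    [0,0,0.2,-0.1875],
    [0,0,0.2,-0.1875],
    [0,0,0.2,-0.1875],
  ],
)

```text
t: 8.05
tcp_pos: [0.4482, 0.1196, 0.0776]
orientation: [-0.05, -3.14, 0.0]
ft_force: [-0.6, 0.3, -2.8]
opening: 0.556
gripper_force: 20.0
```

Request:
send_rows(
  motion=[
    [0,0,0.2,-0.1875],
    [0,0,0,0],
    [0,0,0,0],
    [0,0,0,0],
  ],
)

```text
t: 8.45
tcp_pos: [0.4489, 0.1197, 0.0689]
orientation: [-0.167, 3.137, 0.0]
ft_force: [0.7, -0.1, -1.7]
opening: 0.553
gripper_force: 20.0
```

```bash
python3 go.py .45 .12 .0365 96.3
```

```text
t 8.45 tcp [0.4489 0.1197 0.0689] yaw 96.09 q [ 0.16  0.43  1.99  0.    0.72 -1.52] f [ 0.73 -0.07 -1.71] open 0.553 grip 19.997888377838535
turn units -0.005 shift units after turn [-0.023  0.004  0.649]
```

Request:
send_rows(
  motion=[
    [0,0,0.25,0],
    [0,0,0.25,0],
    [0,0,0.1,0],
    [0,0,0.05,0],
    [0,0,0,0],
  ],
)

```text
t: 8.95
tcp_pos: [0.4486, 0.1196, 0.0359]
orientation: [0.171, -3.136, 0.0]
ft_force: [-0.4, 0.2, -2.4]
opening: 0.556
gripper_force: 20.0
```

Request:
send_rows(
  motion=[
    [0,0,0,0],
    [0,0,0,0],
    [0,0,0,0],
    [0,0,0,0],
    [0,0,0,0],
  ],
  gripper=1,
)

```text
t: 9.45
tcp_pos: [0.4488, 0.1197, 0.0362]
orientation: [-0.172, 3.137, 0.0]
ft_force: [-0.4, -0.7, -0.5]
opening: 0.933
gripper_force: 0.0
```

Request:
send_rows(
  motion=[
    [0,0,0,0],
    [0,0,-0.3,0],
    [0,0,-0.6,0],
    [0,0,-0.6,0],
    [0,0,-0.6,0],
  ],
)

```text
t: 9.95
tcp_pos: [0.4485, 0.1196, 0.1423]
orientation: [0.172, -3.137, 0.0]
ft_force: [0.8, -0.9, 0.3]
opening: 0.999
gripper_force: 0.0
```

Request:
send_rows(
  motion=[
    [0,0,-0.4,0.19],
    [-0.8,0,0,0.19],
    [-0.8,0,0,0.19],
    [-0.8,0,0,0.19],
    [0,0.8,0,0.19],
  ],
)

```text
t: 10.45
tcp_pos: [0.5873, 0.1291, 0.161]
orientation: [0.999, 2.977, -0.001]
ft_force: [1.0, 0.7, -0.3]
opening: 0.998
gripper_force: 0.0
```

```bash
python3 go.py .449 .12 .036 9.8; python3 - <<'E'
from station import robot;import cv2,numpy as np
for n in("scene","top"):
    c=robot.read_camera(n);np.savez(n+"1.npz",**c)
a,b=[np.load(n+"1.npz")["image"][...,::-1] for n in("scene","top")]
cv2.imwrite("pics/s3.png",np.hstack([a,b])[:,::1][60:300])
cv2.imwrite("pics/s3.png",cv2.resize(np.hstack([a[60:300,200:420],b[130:370,100:320]]),(800,436)))
E
```

```text
t 10.45 tcp [0.5873 0.1291 0.161 ] yaw 52.9 q [ 0.14  0.5   1.57 -0.    1.07 -0.78] f [ 1.03  0.66 -0.27] open 0.998 grip 0.0
turn units 0.958 shift units after turn [ 0.292 -2.756  2.501]
```

View pics/s3.png

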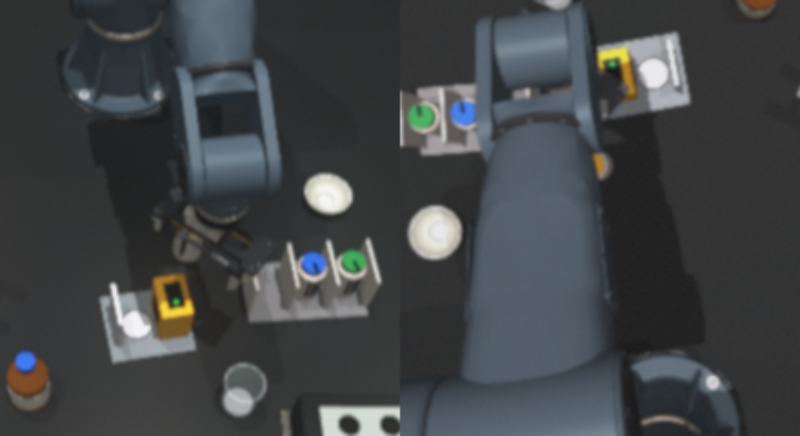

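The canister is standing on the bench, mostly hidden by the arm (at about (600,165) in the right-hand crop). I'll clear the view and measure its pointer.

Request:
send_rows(
  motion=[
    [0,-0.7,-0.3,0],
    [-0.1,-0.9,-0.3,0],
    [-0.1,-0.9,-0.3,0],
    [-0.1,-0.9,-0.3,0],
    [-0.1,-0.9,-0.3,0],
  ],
)

```text
t: 11.05
tcp_pos: [0.471, -0.0534, 0.2366]
orientation: [-0.979, -2.985, 0.0]
ft_force: [0.4, -0.9, 0.0]
opening: 1.0
gripper_force: 0.0
```

Request:
send_rows(
  motion=[
    [0,-0.9,0,0],
    [0,-0.9,0,0],
    [0,-0.6,0,0],
    [0,0,0,0.19],
    [0,0,0,0.19],
  ],
)

```text
t: 11.55
tcp_pos: [0.4004, -0.1493, 0.2362]
orientation: [1.424, 2.8, -0.0]
ft_force: [-1.2, -0.0, -0.2]
opening: 0.999
gripper_force: 0.0
```

Request:
send_rows(
  motion=[
    [0,0,0,0.19],
    [0,0,0,0.19],
    [0,0,0,0.198],
    [0,0,0,0],
  ],
)

```text
t: 11.95
tcp_pos: [0.4009, -0.1485, 0.236]
orientation: [-2.005, -2.419, 0.0]
ft_force: [0.8, 0.0, -0.3]
opening: 1.0
gripper_force: 0.0
```

```bash
cat > can.py <<'E'
import sys
from h import *
from station import robot
tag,x,y,z=sys.argv[1],*map(float,sys.argv[2:5])   # expected cap-top centre
out=[];es=[];cs=[]
for n in("top","scene"):
    c=robot.read_camera(n);np.savez(n+tag+".npz",**c);cs.append(c)
    g=cv2.cvtColor(c["image"],cv2.COLOR_RGB2GRAY).astype(float);H=hsv(c);v,u=np.mgrid[:384,:512]
    P=plane(c,np.c_[u.ravel(),v.ravel()],z).reshape(384,512,3)[...,:2]
    near=np.linalg.norm(P-[x,y],axis=2)<.032
    m=near&(H[...,1]>110)&(H[...,0]>17)&(H[...,0]<36)&(H[...,2]>90)
    k=cv2.morphologyEx(m.astype(np.uint8),cv2.MORPH_CLOSE,np.ones((7,7)))
    e,r=cv2.minEnclosingCircle(np.argwhere(k)[:,::-1].astype(np.float32));es.append(e)
    ctr=plane(c,e,z)[0,:2];mm=np.linalg.norm(P-ctr,axis=2)<.018
    w=np.clip(np.median(g[mm])-15-g,0,None)*mm;p=(P*w[...,None]).sum((0,1))/w.sum();d=p-ctr
    print(n,"px",np.round(e,1),"r",round(r,1),m.sum(),"centre",ctr.round(4),"pointer",np.degrees(np.arctan2(d[1],d[0])).round(1),"len",np.linalg.norm(d).round(4))
    i,j=map(int,e);out.append(cv2.resize(c["image"][max(j-25,0):j+25,max(i-25,0):i+25,::-1],(400,400)))
print("tri",*tri(cs[0],es[0],cs[1],es[1]));cv2.imwrite(f"pics/can{tag}.png",np.hstack(out))
E
python3 can.py 2 .449 .12 .095; python3 go.py .449 .12 .036 9.8
```

```text
top px [204.4 220.9] r 6.8 142 centre [0.4492 0.1218] pointer 96.7 len 0.0095
scene px [305.2 181.7] r 6.8 136 centre [0.4505 0.1211] pointer 102.1 len 0.01
tri [0.44919756 0.12171953 0.0930385 ] 0.0006975755168051799
t 12.05 tcp [ 0.4011 -0.1486  0.2361] yaw 11.05 q [-0.46  0.1   1.92 -0.    1.11 -0.66] f [ 0.2  -0.33  0.64] open 1.005 grip 0.0
turn units 0.028 shift units after turn [5.13  1.859 4.001]
```

View pics/can2.png

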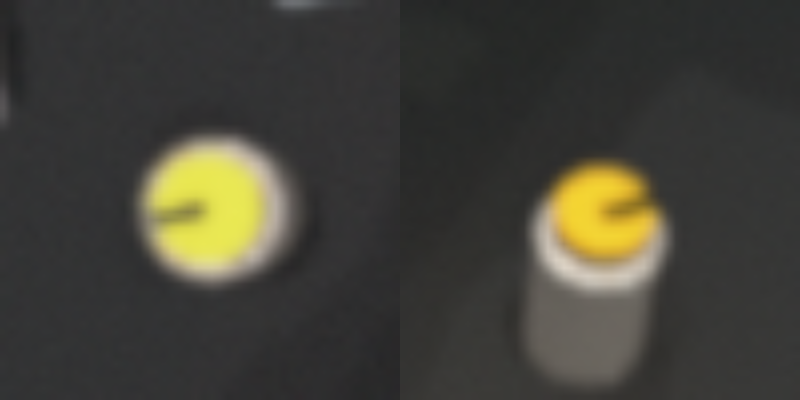

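The canister stands upright at (0.4495, 0.1215) with its pointer at about 99.5°. The dock needs about 99.8°, so I'll regrasp with the fingers along the dock's x.

Request:
send_rows(
  motion=[
    [0.645,0.234,0,0.028],
    [0.645,0.234,0,0],
    [0.645,0.234,0,0],
    [0.645,0.234,0,0],
    [0.645,0.234,0,0],
  ],
)

```text
t: 12.55
tcp_pos: [0.4317, 0.0215, 0.2362]
orientation: [2.024, 2.402, 0.0]
ft_force: [0.7, 0.4, -0.9]
opening: 1.001
gripper_force: 0.0
```

Request:
send_rows(
  motion=[
    [0.645,0.234,0,0],
    [0.645,0.234,0,0],
    [0.645,0.234,0,0],
    [0,0,0.2,0],
    [0,0,0,0],
  ],
)

```text
t: 13.05
tcp_pos: [0.4496, 0.1214, 0.2249]
orientation: [-2.024, -2.401, 0.003]
ft_force: [0.4, 0.3, -0.1]
opening: 0.997
gripper_force: 0.0
```

```bash
python3 go.py .4495 .121 .036 9.8
```

```text
t 13.05 tcp [0.4496 0.1214 0.2249] yaw 9.75 q [ 0.16  0.19  1.85 -0.    1.1  -0.01] f [ 0.38  0.32 -0.08] open 0.997 grip 0.0
turn units -0.001 shift units after turn [-0.008 -0.004  3.777]
```

Request:
send_rows(
  motion=[
    [0,0,0.5,0],
    [0,0,0.5,0],
    [0,0,0.5,0],
    [0,0,0.5,0],
    [0,0,0.5,0],
  ],
)

```text
t: 13.55
tcp_pos: [0.4503, 0.1201, 0.1004]
orientation: [2.029, 2.398, -0.0]
ft_force: [0.8, -0.6, -0.3]
opening: 1.0
gripper_force: 0.0
```

Request:
send_rows(
  motion=[
    [0,0,0.5,0],
    [0,0,0.5,0],
    [0,0,0.28,0],
    [0,0,0,0],
  ],
)

```text
t: 13.95
tcp_pos: [0.4494, 0.1201, 0.0358]
orientation: [-2.028, -2.396, 0.004]
ft_force: [0.3, 0.5, 0.6]
opening: 0.998
gripper_force: 0.0
```

Request:
send_rows(
  motion=[
    [0,0,0,0],
    [0,0,0,0],
    [0,0,0,0],
    [0,0,0,0],
    [0,0,0,0],
  ],
  gripper=-1,
  newtons=20,
)

```text
t: 14.45
tcp_pos: [0.4507, 0.1214, 0.0375]
orientation: [2.03, 2.397, 0.001]
ft_force: [0.1, -0.3, 0.4]
opening: 0.618
gripper_force: 0.0
```

Request:
send_rows(
  motion=[
    [0,0,0,0],
    [0,0,0,0],
    [0,0,0,0],
    [0,0,0,0],
  ],
)

```text
t: 14.85
tcp_pos: [0.4509, 0.1214, 0.0374]
orientation: [2.03, 2.397, 0.001]
ft_force: [2.0, 0.4, 5.2]
opening: 0.56
gripper_force: 20.0
```

Request:
send_rows(
  motion=[
    [0,0,-0.2,0],
    [0,0,-0.5,0],
    [0,0,-0.5,0],
    [0,0,-0.5,0],
    [0,0,-0.5,0],
  ],
)

```text
t: 15.35
tcp_pos: [0.4497, 0.1212, 0.1483]
orientation: [-2.03, -2.397, 0.002]
ft_force: [0.4, -0.1, -2.6]
opening: 0.559
gripper_force: 20.0
```

Request:
send_rows(
  motion=[
    [0,0,-0.5,0],
    [0,0,-0.2,0],
    [0,0,0,0],
    [0,0,0,0],
  ],
)

```text
t: 15.75
tcp_pos: [0.4499, 0.1212, 0.1812]
orientation: [-2.03, -2.397, 0.002]
ft_force: [0.2, -0.3, -3.3]
opening: 0.557
gripper_force: 20.0
```

```bash
python3 go.py .613 .0215 .17 9.8
```

```text
t 15.75 tcp [0.4499 0.1212 0.1812] yaw 9.47 q [ 0.16  0.25  1.9   0.    1.   -0.  ] f [ 0.16 -0.34 -3.31] open 0.557 grip 19.99398272833787
turn units -0.007 shift units after turn [-2.521  2.875  0.224]
```

Request:
send_rows(
  motion=[
    [-0.2,0.2,0,-0.007],
    [-0.46,0.53,0,0],
    [-0.46,0.53,0,0],
    [-0.46,0.53,0,0],
    [-0.46,0.53,0,0],
  ],
)

```text
t: 16.25
tcp_pos: [0.5834, 0.0389, 0.1807]
orientation: [-2.023, -2.402, 0.002]
ft_force: [1.2, 0.8, -2.5]
opening: 0.558
gripper_force: 20.0
```

Request:
send_rows(
  motion=[
    [-0.46,0.53,0,0],
    [0,0,0.2,0],
    [0,0,0,0],
    [0,0,0,0],
  ],
)

```text
t: 16.65
tcp_pos: [0.6114, 0.0224, 0.1711]
orientation: [-2.022, -2.402, 0.002]
ft_force: [-0.5, -0.1, -1.2]
opening: 0.555
gripper_force: 20.0
```

```bash
python3 go.py .613 .0215 .0484 9.8
```

```text
t 16.65 tcp [0.6114 0.0224 0.1711] yaw 9.8 q [-0.04  0.51  1.53  0.    1.1  -0.21] f [-0.52 -0.12 -1.23] open 0.555 grip 19.994134650332853
turn units 0.0 shift units after turn [-0.023  0.029  2.453]
```

Request:
send_rows(
  motion=[
    [-0.02,0.03,0.2,0],
    [0,0,0.3,0],
    [0,0,0.3,0],
    [0,0,0.3,0],
    [0,0,0.3,0],
  ],
)

```text
t: 17.15
tcp_pos: [0.6134, 0.0217, 0.1005]
orientation: [-2.023, -2.403, 0.001]
ft_force: [-0.3, -0.3, -2.8]
opening: 0.559
gripper_force: 20.0
```

Request:
send_rows(
  motion=[
    [0,0,0.3,0],
    [0,0,0.3,0],
    [0,0,0.25,0],
    [0,0,0.1,0],
    [0,0,0,0],
  ],
)

```text
t: 17.65
tcp_pos: [0.6135, 0.0216, 0.0539]
orientation: [-2.023, -2.402, 0.001]
ft_force: [0.6, -0.5, -2.2]
opening: 0.557
gripper_force: 20.0
```

```bash
python3 go.py .613 .0215 .0476 9.8
```

```text
t 17.65 tcp [0.6135 0.0216 0.0539] yaw 9.79 q [-0.04  0.67  1.6   0.    0.88 -0.21] f [ 0.65 -0.5  -2.22] open 0.557 grip 19.993951841024682
turn units -0.0 shift units after turn [-0.001 -0.011  0.126]
```

Request:
send_rows(
  motion=[
    [0,0,0.06,0],
    [0,0,0.05,0],
    [0,0,0,0],
    [0,0,0,0],
  ],
)

```text
t: 18.05
tcp_pos: [0.6139, 0.0216, 0.0494]
orientation: [2.024, 2.403, 0.0]
ft_force: [-0.4, 0.3, -2.4]
opening: 0.555
gripper_force: 20.0
```

```bash
python3 go.py .613 .0215 .0476 9.8
```

```text
t 18.05 tcp [0.6139 0.0216 0.0494] yaw 9.79 q [-0.04  0.67  1.6   0.    0.87 -0.21] f [-0.39  0.31 -2.39] open 0.555 grip 19.99399334192276
turn units -0.0 shift units after turn [ 0.001 -0.018  0.035]
```

Request:
send_rows(
  motion=[
    [0,-0.015,0.03,0],
    [0,0,0.01,0],
    [0,0,0,0],
  ],
)

```text
t: 18.35
tcp_pos: [0.6131, 0.0215, 0.0474]
orientation: [2.024, 2.403, 0.0]
ft_force: [-0.6, 0.6, 1.8]
opening: 0.554
gripper_force: 20.0
```

Request:
send_rows(
  motion=[
    [0,0,0,0],
    [0,0,0,0],
    [0,0,0,0],
    [0,0,0,0],
    [0,0,0,0],
  ],
  gripper=1,
)

```text
t: 18.85
tcp_pos: [0.6131, 0.0215, 0.0471]
orientation: [2.024, 2.403, 0.0]
ft_force: [-0.1, -0.3, 0.6]
opening: 0.935
gripper_force: 0.0
```

Request:
send_rows(
  motion=[
    [0,0,0,0],
    [0,0,-0.2,0],
    [0,0,-0.5,0],
    [0,0,-0.6,0],
    [0,0,-0.7,0],
  ],
)

```text
t: 19.35
tcp_pos: [0.6127, 0.0215, 0.1484]
orientation: [-2.023, -2.402, 0.001]
ft_force: [1.4, -0.1, -0.2]
opening: 1.001
gripper_force: 0.0
```

Request:
send_rows(
  motion=[
    [0,0,-0.8,0],
    [0,0,-0.8,0],
    [0,0,-0.7,0],
    [0,-0.6,-0.5,0],
    [0,-0.8,0,0],
  ],
  gripper=-1,
)

```text
t: 19.85
tcp_pos: [0.545, 0.0095, 0.291]
orientation: [2.02, 2.399, 0.006]
ft_force: [-0.5, -0.1, -0.4]
opening: 0.621
gripper_force: 0.0
```

Request:
send_rows(
  motion=[
    [0,-0.8,0,0],
    [-0.4,-0.8,0,0],
    [-0.8,-0.8,0,0],
    [-0.8,-0.4,0,0],
    [0,0,0,0],
  ],
)

```text
t: 20.35
tcp_pos: [0.4254, -0.1107, 0.2882]
orientation: [2.028, 2.397, -0.0]
ft_force: [0.0, 0.3, -0.3]
opening: 0.191
gripper_force: 0.0
```

```bash
python3 can.py 3 .613 .0215 .105;python3 go.py .5505 -.2865 .30 -27.3
```

```text
top px [235.2 166.9] r 8.4 137 centre [0.6096 0.0285] pointer 97.2 len 0.0067
scene px [278. 223.] r 8.9 169 centre [0.6104 0.0272] pointer 122.4 len 0.0088
tri [0.60975107 0.02789148 0.10390395] 0.0012932406458557473
t 20.45 tcp [ 0.4268 -0.1078  0.2878] yaw 9.66 q [-0.35  0.07  1.82  0.    1.24 -0.52] f [ 0.96 -0.95  0.1 ] open 0.101 grip 0.0
turn units 0.821 shift units after turn [-2.04   3.838 -0.244]
```

View pics/can3.png

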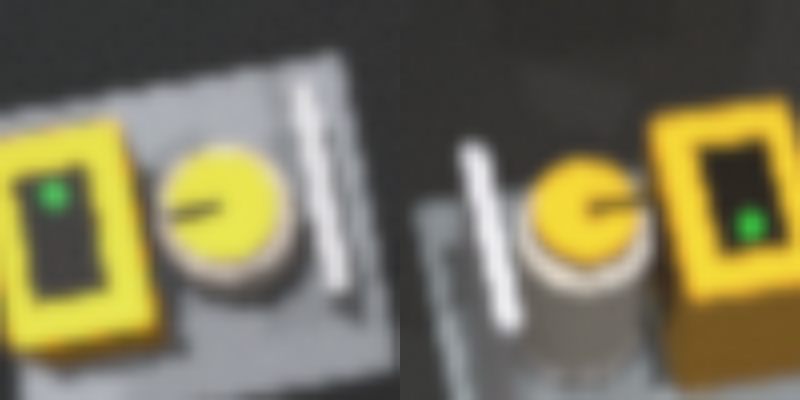

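The canister stands upright between the reader and the wall, with its pointer towards the reader. The cap centres are about (222,205) and (583,208) in the crops. The mask picked up the yellow reader, so I'll recompute from these pixels.

```bash
python3 - <<'E'
from h import *
T,S=load("top3.npz"),load("scene3.npz")
f=lambda o,x,y:(o[0]+x/8-.5,o[1]+y/8-.5)
t,s=(210,141),(253,198)
a,b=f(t,222,205),f(s,183,208)
print("tri",tri(T,a,S,b),plane(T,a,.105),plane(S,b,.105))
for c,o,p,q in((T,t,(218,208),(170,216)),(S,s,(190,209),(240,203))):
    d=(plane(c,f(o,*q),.105)-plane(c,f(o,*p),.105))[0];print(np.degrees(np.arctan2(d[1],d[0])))
E
```

```text
tri (array([0.61195067, 0.02067133, 0.10467056]), np.float64(0.003240026663769991)) [[0.61193602 0.02227656 0.105     ]] [[0.61215524 0.01902912 0.105     ]]
99.00584343877328
98.04958689018396
```

The canister is docked 1–2 mm from the pad centre at about 98.5°. Next is the pump.

Request:
send_rows(
  motion=[
    [0,0,0,0.164],
    [0,0,0,0.164],
    [0,0,0,0.164],
    [0,0,0,0.164],
    [0,0,0,0.164],
  ],
)

```text
t: 20.95
tcp_pos: [0.4274, -0.106, 0.2873]
orientation: [-2.683, -1.634, -0.0]
ft_force: [0.1, -0.7, -0.8]
opening: 0.002
gripper_force: 0.0
```

Request:
send_rows(
  motion=[
    [-0.34,0.64,0,0],
    [-0.34,0.64,0,0],
    [-0.34,0.64,0,0],
    [-0.34,0.64,0,0],
    [-0.34,0.64,0,0],
  ],
)

```text
t: 21.45
tcp_pos: [0.5323, -0.2556, 0.2871]
orientation: [-2.678, -1.641, -0.0]
ft_force: [0.8, 0.6, 0.3]
opening: 0.006
gripper_force: 0.0
```

Request:
send_rows(
  motion=[
    [-0.34,0.6,0,0],
    [0,0,0.2,0],
    [0,0,0,0],
    [0,0,0,0],
  ],
)

```text
t: 21.85
tcp_pos: [0.5497, -0.2832, 0.2771]
orientation: [-2.678, -1.64, 0.0]
ft_force: [0.5, 0.5, 0.1]
opening: 0.005
gripper_force: 0.0
```

```bash
python3 go.py .5495 -.285 .24 -27.3
```

```text
t 21.85 tcp [ 0.5497 -0.2832  0.2771] yaw -27.03 q [-0.55  0.43  1.39  0.    1.32 -0.08] f [0.47 0.51 0.12] open 0.005 grip 0.0
turn units 0.006 shift units after turn [-0.034  0.013  0.741]
```

Request:
send_rows(
  motion=[
    [-0.034,0.013,0.4,0],
    [0,0,0.4,0],
    [0,0,0.4,0],
    [0,0,0.4,0],
    [0,0,0,0],
  ],
)

```text
t: 22.35
tcp_pos: [0.5483, -0.2847, 0.1964]
orientation: [-2.677, -1.639, 0.002]
ft_force: [-5.4, 3.4, 7.4]
opening: 0.006
gripper_force: 3.8
```

Request:
send_rows(
  motion=[
    [0,0,0.4,0],
    [0,0,0.4,0],
    [0,0,0.4,0],
    [0,0,0,0],
  ],
)

```text
t: 22.75
tcp_pos: [0.5496, -0.2855, 0.1371]
orientation: [2.679, 1.64, 0.001]
ft_force: [-2.8, 2.0, 8.3]
opening: -0.002
gripper_force: 4.1
```

Request:
send_rows(
  motion=[
    [0,0,0.2,0],
    [0,0,0.2,0],
    [0,0,0.1,0],
    [0,0,0,0],
    [0,0,0,0],
  ],
)

```text
t: 23.25
tcp_pos: [0.5524, -0.2869, 0.1157]
orientation: [2.673, 1.636, 0.007]
ft_force: [6.4, -0.5, 11.7]
opening: 0.002
gripper_force: 5.7
```

```bash
python3 go.py .5495 -.285 .106 -27.3; python3 - <<'E'
from station import robot;import cv2
c=robot.read_camera("scene")["image"];cv2.imwrite("pics/p.png",cv2.resize(c[120:290,110:230,::-1],None,fx=3.5,fy=3.5))
E
```

```text
t 23.25 tcp [ 0.5524 -0.2869  0.1157] yaw -27.05 q [-0.55  0.59  1.55  0.    0.99 -0.08] f [ 6.43 -0.49 11.69] open 0.002 grip 5.682223653602705
turn units 0.005 shift units after turn [ 0.007 -0.068  0.193]
```

View pics/p.png

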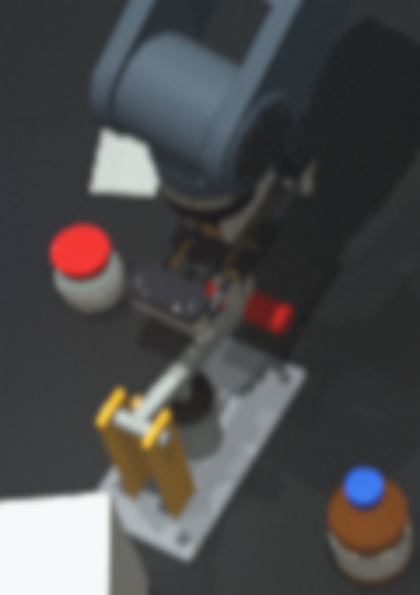

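The fingers are on the red bar at about (245,295), close to the bottom, and the jar is clear. I'll push to the stop.

Request:
send_rows(
  motion=[
    [0,0,0.1,0],
    [0,0,0.08,0],
    [0,0,0.04,0],
    [0,0,0,0],
    [0,0,0,0],
  ],
)

```text
t: 23.8
tcp_pos: [0.554, -0.2878, 0.1058]
orientation: [2.669, 1.634, 0.011]
ft_force: [10.5, -4.1, 13.9]
opening: 0.011
gripper_force: 7.0
```

```bash
python3 go.py .5495 -.285 .103 -27.3
```

```text
t 23.8 tcp [ 0.554  -0.2878  0.1058] yaw -27.06 q [-0.55  0.6   1.55  0.    0.97 -0.08] f [10.46 -4.08 13.92] open 0.011 grip 6.96956142783165
turn units 0.005 shift units after turn [ 0.008 -0.105  0.057]
```

Request:
send_rows(
  motion=[
    [0,0,0.05,0],
    [0,0,0.03,0],
    [0,0,0,0],
  ],
)

```text
t: 24.1
tcp_pos: [0.5545, -0.288, 0.1042]
orientation: [2.668, 1.633, 0.012]
ft_force: [4.3, -1.4, 33.5]
opening: 0.007
gripper_force: 16.7
```

```bash
python3 go.py .5495 -.285 .103 -27.3; python3 - <<'E'
from h import *
from station import robot
c=robot.read_camera("scene");P=cloud(c);H=hsv(c)
m=((H[...,0]<9)|(H[...,0]>172))&(H[...,1]>130)&(H[...,2]>60);m,ce,n=blob(m,(172,185,205,225))
print(ce,n,np.percentile(P[m],[5,50,95],axis=0).round(4))
E
```

```text
t 24.1 tcp [ 0.5545 -0.288   0.1042] yaw -27.05 q [-0.55  0.61  1.55  0.    0.97 -0.08] f [ 4.3  -1.43 33.5 ] open 0.007 grip 16.719242655672133
turn units 0.006 shift units after turn [ 0.008 -0.116  0.024]
[186.38738739 211.91891892] 111 [[ 0.5065 -0.2769 -0.0008]
 [ 0.5691 -0.2598  0.0988]
 [ 0.5812 -0.2433  0.1047]]
```

Request:
send_rows(
  motion=[
    [0,0,-0.4,0],
    [0,0,-0.5,0],
    [0,0,-0.5,0],
    [0,0,-0.5,0],
    [0,0,-0.5,0],
  ],
)

```text
t: 24.65
tcp_pos: [0.5498, -0.2856, 0.2197]
orientation: [2.678, 1.639, 0.002]
ft_force: [0.0, 0.3, 0.1]
opening: 0.003
gripper_force: 0.3
```

Request:
send_rows(
  motion=[
    [0,0,-0.5,0],
    [0,0,0,0],
    [0,0,0,0],
    [0,0,0,0],
  ],
)

```text
t: 25.05
tcp_pos: [0.549, -0.2858, 0.2413]
orientation: [-2.679, -1.639, 0.001]
ft_force: [0.1, -0.6, -0.7]
opening: 0.003
gripper_force: 0.0
```

```bash
python3 go.py .5495 -.285 .103 -27.3; python3 - <<'E'
from h import *
from station import robot
c=robot.read_camera("scene");P=cloud(c);H=hsv(c)
m=((H[...,0]<9)|(H[...,0]>172))&(H[...,1]>130)&(H[...,2]>60);m,ce,n=blob(m,(150,170,205,225))
print(ce,n,np.percentile(P[m],[5,50,95],axis=0).round(4))
E
```

```text
t 25.05 tcp [ 0.549  -0.2858  0.2413] yaw -27.08 q [-0.56  0.46  1.44  0.    1.25 -0.08] f [ 0.11 -0.55 -0.66] open 0.003 grip 0.0
turn units 0.005 shift units after turn [2.000e-02 1.000e-03 2.765e+00]
[176.91414141 189.70707071] 198 [[ 0.5283 -0.3076  0.1764]
 [ 0.5659 -0.2728  0.2244]
 [ 0.5832 -0.2446  0.2302]]
```

Stroke 1 is done: the stop was felt at 33 N and the bar is back up, with its top at 0.23. Strokes 2 and 3 follow.

Request:
send_rows(
  motion=[
    [0,0,0.45,0],
    [0,0,0.45,0],
    [0,0,0.45,0],
    [0,0,0.45,0],
    [0,0,0.45,0],
  ],
)

```text
t: 25.6
tcp_pos: [0.5494, -0.2863, 0.1293]
orientation: [2.68, 1.639, 0.0]
ft_force: [4.4, -0.0, 13.5]
opening: 0.002
gripper_force: 7.0
```

Request:
send_rows(
  motion=[
    [0,0,0.45,0],
    [0,0,0.1,0],
    [0,0,0.07,0],
    [0,0,0.02,0],
    [0,0,0,0],
  ],
)

```text
t: 26.1
tcp_pos: [0.5524, -0.288, 0.1035]
orientation: [2.673, 1.635, 0.007]
ft_force: [-6.7, 5.0, 49.2]
opening: 0.004
gripper_force: 24.7
```

Request:
send_rows(
  motion=[
    [0,0,0,0],
    [0,0,0,0],
  ],
)

```text
t: 26.3
tcp_pos: [0.5524, -0.288, 0.1035]
orientation: [2.673, 1.635, 0.007]
ft_force: [-6.1, 5.8, 49.5]
opening: 0.005
gripper_force: 24.7
```

Request:
send_rows(
  motion=[
    [0,0,-0.4,0],
    [0,0,-0.5,0],
    [0,0,-0.5,0],
    [0,0,-0.5,0],
    [0,0,-0.5,0],
  ],
)

```text
t: 26.8
tcp_pos: [0.5493, -0.2864, 0.2181]
orientation: [-2.68, -1.639, 0.0]
ft_force: [0.5, 0.0, 0.5]
opening: 0.007
gripper_force: 0.4
```

Request:
send_rows(
  motion=[
    [0,0,-0.5,0],
    [0,0,0,0],
    [0,0,0,0],
    [0,0,0,0],
  ],
)

```text
t: 27.2
tcp_pos: [0.5488, -0.2862, 0.2409]
orientation: [-2.678, -1.638, 0.002]
ft_force: [-0.5, 0.7, 0.0]
opening: 0.002
gripper_force: 0.0
```

Request:
send_rows(
  motion=[
    [0,0,0.45,0],
    [0,0,0.45,0],
    [0,0,0.45,0],
    [0,0,0.45,0],
    [0,0,0.45,0],
  ],
)

```text
t: 27.7
tcp_pos: [0.5491, -0.2862, 0.1293]
orientation: [-2.68, -1.639, 0.0]
ft_force: [4.1, -0.5, 14.1]
opening: 0.004
gripper_force: 7.0
```

Request:
send_rows(
  motion=[
    [0,0,0.45,0],
    [0,0,0.1,0],
    [0,0,0.06,0],
    [0,0,0,0],
    [0,0,0,0],
  ],
)

```text
t: 28.2
tcp_pos: [0.5521, -0.2879, 0.1039]
orientation: [2.674, 1.635, 0.006]
ft_force: [-2.7, 3.2, 38.8]
opening: 0.007
gripper_force: 19.4
```

Request:
send_rows(
  motion=[
    [0,0,0,0],
    [0,0,0,0],
  ],
)

```text
t: 28.4
tcp_pos: [0.5521, -0.2879, 0.1039]
orientation: [2.674, 1.635, 0.006]
ft_force: [-3.3, 3.3, 38.1]
opening: 0.002
gripper_force: 19.3
```

Request:
send_rows(
  motion=[
    [0,0,-0.4,0],
    [0,0,-0.5,0],
    [0,0,-0.5,0],
    [0,0,-0.5,0],
    [0,0,-0.5,0],
  ],
)

```text
t: 28.9
tcp_pos: [0.5492, -0.2864, 0.2196]
orientation: [-2.679, -1.638, 0.001]
ft_force: [1.2, 0.1, 1.0]
opening: 0.007
gripper_force: 0.4
```

Request:
send_rows(
  motion=[
    [0,0,-0.6,0],
    [0,0,-0.6,0],
    [0,0,-0.6,0],
    [0,0,0,0],
    [0,0,0,0],
  ],
)

```text
t: 29.4
tcp_pos: [0.5491, -0.2864, 0.3084]
orientation: [-2.679, -1.638, 0.001]
ft_force: [0.4, -0.7, -0.5]
opening: 0.005
gripper_force: 0.0
```

```bash
python3 go.py; python3 - <<'E'
from station import robot;import cv2,numpy as np
c=[robot.read_camera(n)["image"][...,::-1] for n in("scene","top")]
cv2.imwrite("pics/end.png",cv2.resize(np.hstack(c),(800,300)))
E
```

```text
t 29.4 tcp [ 0.5491 -0.2864  0.3084] yaw -27.11 q [-0.56  0.41  1.34  0.    1.39 -0.08] f [ 0.45 -0.68 -0.48] open 0.005 grip 0.0
```

View pics/end.png

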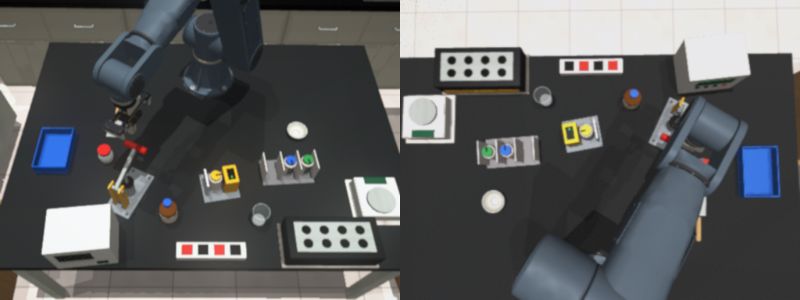

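The canister is docked at (215,178), the lever is up at (135,148), the bystanders are where they started, and the arm is clear. I'll hand it in.

```bash
python3 -c "
from station import robot
print(robot.finish_job())"
```

```text
the job is handed in; nothing more can be done
None
```

The job is handed in, with no verdict shown: the yellow-capped canister stands released on the pad, about 1–2 mm off centre with its bars facing the reader, and the pump had three full strokes with the lever left up.

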